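# Clamp the flow cell in the detector with its sunken knob

### The job

Stand the steel flow cell upright in the rectangular pocket on top of the detector and let go of it. Then turn the small knob sunk in the round well clockwise until the cell is held finger-tight against its stop: firmly, but not forced, because its windows crack if it is overtightened. Do not lean on the detector and do not knock over the bottles or the jar.

Things in the scene. Friction and masses are not known exactly. Their poses are not given: they have to be found in the camera images.
- cell: the flow cell, loose, 0.3 kg: an upright stainless block 34 (its x) by 24 (its y) by 56 mm high (z), a small round window in each 34 mm wide face, two cream tube fittings (10 mm across) on top that reach 70 mm; the lowest 4 mm are stepped in by 2 mm all round. Origin: centre of the underside. Either way round is right
- detector: a low graphite-grey bench module, fixed, 250 (x) by 310 (y) by 120 mm high, an aluminium panel with meter and knobs on its -x face. Origin: centre of its underside, z up. Its top is flat apart from the round well and the rectangular pocket, both 34 mm deep and 114 mm apart along its y (the pocket on the +y side), and a loose cream nut near its back edge
- pocket_floor (a point): point on the pocket's floor, 34 mm below the detector's top, where the cell's underside centre should come down, the cell's 24 mm side along y; axes as the detector's. The pocket is open 20 mm to either side in x; in +y to the stop, 15 mm off give or take 1.5 mm; in -y to the clamp shoe, 14 to 21 mm off at the start. 22 mm of the cell's block then stand above the detector's top
- stop: fixed steel stop along the pocket's +y side, 40 by 8 by 32 mm high; origin: centre of its underside. Facing it, in the pocket's -y wall, is the sprung brass clamp shoe (26 mm wide, 18 mm high, centred 13 mm above the floor), which the knob, turned clockwise, drives in +y: it pushes the cell against the stop, then its spring is squeezed. The shoe starts differently each time
- well_floor (a point): centre of the floor of the round well (70 mm across, 34 mm deep) round the knob, on the knob's axis; axes as the detector's. The knob turns with a steady friction of about 0.15 N m and stays where it is left. Once the cell is pressed on the stop, the torque climbs by about 0.3 N m per rad. Finger-tight is 0.07 N m above the free-running torque; about 0.15 above it the windows crack
- knob_top (a point): centre of the top of the knob, on its vertical axis; axes as the detector's (it does not turn with the knob). The knob is round, knurled, aluminium, 16 mm across, 26 mm tall; it stands on the well floor, its top 8 mm below the detector's top. It turns freely for 0.6 to 2.8 rad before the cell is pressed: perhaps several grasps. Held still, its friction fades from the felt torque in about 0.1 s
- bottle_a: bystander: clear screw-cap bottle with a black cap, 70 mm across, 140 mm high
- bottle_b: bystander: smaller bottle of the same kind, 56 mm across, 105 mm high
- bottle_c: bystander: another 70 by 140 mm bottle
- jar: bystander: white plastic jar with a lid, 66 mm across, 56 mm high
Mind the look-alikes: they are no part of the job. There is more than one size of the cell; the one meant has the size given above.

How it is judged (in metres and radians):
On the way, in this order (a step that is already met when the one before it is completed fails the run):
1. the cell stands upright on the pocket floor and has been let go (z of cell in the frame of pocket_floor below 0.003 m and horizontal distance between cell and pocket_floor below 0.012 m and angle between cell's own z axis and vertical below 0.1 rad and contact force between the fingers and cell below 0.3 N), for 0.2 s.
2. the clamp presses the cell firmly against the stop (contact force between stop and cell above 7 N and contact force between the fingers and cell below 0.3 N), for 0.2 s.
At the end, for the whole second after the job is handed in: The cell stands upright (within 0.06 rad) on the pocket floor (within 3 mm in height, 10 mm sideways), at rest, pressed against the stop by the clamp with 7 to 22 N (finger-tight: roughly 0.04 to 0.12 N m above the knob's free-running torque) (contact force between stop and cell between 7 and 22 N and z of cell in the frame of pocket_floor below 0.003 m and horizontal distance between cell and pocket_floor below 0.01 m and angle between cell's own z axis and vertical below 0.06 rad and linear speed of cell below 0.01 m/s); the robot touches nothing.
It fails at once if the cell is overtightened (over 30 N on the stop, about 0.15 N m above the free-running torque) and its windows crack (contact force between stop and cell above 30 N).
It fails at once if the fingers lean on the detector with more than 30 N (contact force between the fingers and detector above 30 N).
It fails at once if a bottle or the jar is knocked over (angle between any of bottle_a, bottle_b, bottle_c, jar's own z axis and vertical above 0.5 rad).
It also fails if it takes over 69 s, if anything falls off the work surface, if the arm or the gripper's body presses on something with over 40 N, if the wrist force passes 120 N, or if a joint passes its speed limit or range.

### The arm

A 6-joint arm with a two-finger parallel gripper is mounted at the origin on the work surface. World frame = base frame: x ahead of the robot, y to its left, z up, the work surface at z = 0. Lengths are in m, angles in degrees, forces in N, time in s.
With the tool pointing down it reaches from about 0.3 to 0.75 m from the base axis. Payload 8.5 kg.
Tool frame: the origin (TCP) lies between the finger pads; the fingertips stand env.finger_overhang ahead of it and the grasp point (between the pads) lies 2 mm behind it (env.finger_overhang is the distance from the TCP to the fingertips, in m); z points along the fingers, y is the line along which they close (so a half turn about z gives the same grasp; the last joint's range is limited). The gripper opens to 85 mm and grips with 20 to 120 N. Pads are 22 mm wide; open, the fingers measure 114 mm over their backs; the gripper's body (76 mm by 85 mm) begins 54 mm behind the grasp point. The pads swing forward as they close: fully open they stand 13 mm farther back than shut.
Start: joints at [63.581, 21.807, 74.336, -0, 83.858, -12.336], TCP at [0.134, 0.533, 0.248] pointing down, gripper open.
Joint ranges: [-178.18, 178.18], [-50.72, 133.34], [12.68, 142.11], [-81.47, 261.47], [9.98, 163.14], [-165.26, 165.26]. Speed limits (degrees/s): [136.94, 136.94, 180, 180, 180, 180].

### API

Orientations are given as a 3x3 rotation matrix whose columns are the frame's x, y, z axes.
In Python, from rig import env gives the robot as it stands. The module is installed in compiled form; this text tells all that it offers.
- The arm moves only by the tool jog_arm, never from a script. Its arguments are lists of equal length, an entry for each row: "hand": the finger opening in m, from 0 to 0.0854; "travel": the shift along the world's x, y, z in m, a list of three; "yaw": the turn about the world's z in rad. A call has exactly 5 rows; each row shifts and turns the commanded pose from where the row before left it; what a row does not reach is not made up. A row lasts 1/8 s, in which the tool goes at most 62.5 mm and 10.7 degrees, less where a joint would pass 70% of its speed; a pose out of reach is approached as far as the arm can. A call is refused whole if a number of a shift passes 0.0625 or a number of a turn 0.188, either way. A call with a gripper value outside its range is refused whole. The fingers move at their own pace and stop on an object; "grip_force" is the grip in N (left out, the last holds). Time passes only in rows, so rows that do not move let the fingers close, or fill a call up. It gives the time, the measured TCP pose, the force, the opening and the grip force at its end, in the units of the state.
- env.observe(): the state, without advancing time (a new reading comes with each control period).
- env.get_image(name): name is "side" or "top" or "wrist"; returns the picture (384x512x3 uint8, red, green, blue); there is no depth.
- env.calibration(name): a dict with "fx", "fy", "cx", "cy" (pixels), "position" and "rotation" of the camera in the world; the wrist camera has in their place "hand_eye" (4x4, takes a point from camera to tool coordinates, whose origin is the TCP and whose axes are the flange's). Camera axes: x right, y down, z forward; pixel columns grow to the right and rows downward; lengths in m; the calibration is good to about 2 mm. A picture is of the moment at which its call begins: read the wrist's pose just before it. calibration takes no time and is no camera call.
- env.close_job(): hands the job in; it is judged then, once.
The state is a dict: "time_s": time; "q": joint angles; "qvel": joint speeds; "joint_efforts": joint torques, N m; "position": TCP position; "tool_rot": TCP orientation; "ft_force": force on the tool from outside, world axes, zero at the start; "wrist_torque": the same for the moment, N m; "grip_width": finger opening in m; "gripper_force": force on a finger pad.
Only numpy, scipy, OpenCV 4.12 (cv2) and the standard library are available. Lean on these libraries where they do the work, as an engineer would, in place of code of your own. Each camera call takes 0.05 s, during which the arm holds its last target. There are 200 camera calls.

## Working session

There is one attempt and no reset: what is moved stays moved. The work goes in short steps, Python scripts to look and compute and a tool call to move; the robot and the scene stay as the last step left them, time stands still between calls to the robot, and variables do not carry over. Pictures are saved under pics/ and viewed, at most 12 in all, crops included, and the job is handed in when it is done.

Besides the shell and the picture viewer there is one more tool, called after ">>>" as name(argument=value, ...) on one line, values as JSON. jog_arm: Moves the arm, as the interface text tells. Its arguments: {"type":"object","properties":{"hand":{"type":"array"},"travel":{"type":"array"},"yaw":{"type":"array"},"grip_force":{"type":"number"}},"required":["hand","travel","yaw"]}

```bash
mkdir -p pics
cat > h.py <<'E'
import numpy as np, cv2
from rig import env
def save(name,fn):
    im=env.get_image(name); cv2.imwrite('pics/'+fn,cv2.cvtColor(im,cv2.COLOR_RGB2BGR)); return im
def cam(name,s=None):
    c=env.calibration(name)
    if name=='wrist':
        H=np.array(c['hand_eye']); s=s or env.observe(); R=np.array(s['tool_rot']); p=np.array(s['position'])
        return c, p+R@H[:3,3], R@H[:3,:3]
    return c,np.array(c['position']),np.array(c['rotation'])
def ray(name,u,v,z,s=None):
    c,p,R=cam(name,s); d=R@np.array([(u-c['cx'])/c['fx'],(v-c['cy'])/c['fy'],1]); return p+d*(z-p[2])/d[2]
def proj(name,P,s=None):
    c,p,R=cam(name,s); q=R.T@(np.array(P)-p); return c['fx']*q[0]/q[2]+c['cx'],c['fy']*q[1]/q[2]+c['cy']
E
python3 - <<'E'
from h import *
a=save('top','top.png');b=save('side','side.png')
print(env.observe());print(env.finger_overhang)
for n in('top','side','wrist'):print(n,env.calibration(n))
E
```

```text
{'time_s': 0.1, 'q': array([ 6.35807762e+01,  2.18366831e+01,  7.43780022e+01, -2.13985162e-03,
        8.38577938e+01, -1.23348623e+01]), 'qvel': array([ 0.05620685, -0.08839474, -0.0617944 ,  0.06983995,  0.06594811,
       -0.09285537]), 'joint_efforts': array([ 3.46111046e-03, -4.49222481e+01, -2.31657493e+01, -2.07302596e-04,
        3.64996304e-03, -3.22131211e-05]), 'position': array([0.13373875, 0.5332512 , 0.24779187]), 'tool_rot': array([[-9.69939388e-01,  2.43346056e-01, -5.29588813e-04],
       [ 2.43346520e-01,  9.69938735e-01, -1.14940872e-03],
       [ 2.33964624e-04, -1.24373039e-03, -9.99999199e-01]]), 'ft_force': array([0.11729275, 0.13300271, 0.09179969]), 'wrist_torque': array([0.02275222, 0.03970795, 0.00494278]), 'gripper_force': 0.0, 'grip_width': 0.08515478815913967}
0.017
top {'fx': 380.67326988128605, 'fy': 380.67326988128605, 'cx': 258.7585860991178, 'cy': 192.60002829582328, 'position': array([ 0.39476677, -0.02434911,  1.33949029]), 'rotation': array([[-0.01018363, -0.98479761,  0.17340692],
       [-0.99984921,  0.01246768,  0.01208745],
       [-0.01406567, -0.17325768, -0.98477608]])}
side {'fx': 383.7237677308545, 'fy': 383.7237677308545, 'cx': 253.95785305169804, 'cy': 191.96151332708982, 'position': array([0.55869568, 0.67724342, 0.89958116]), 'rotation': array([[-0.99917606, -0.03573815,  0.01923482],
       [-0.03966238,  0.75930793, -0.64952164],
       [ 0.00860755, -0.64974937, -0.76009977]])}
wrist {'fx': 311.1035650463041, 'fy': 311.1035650463041, 'cx': 257.4071150248542, 'cy': 189.3792220794163, 'hand_eye': array([[ 6.03089730e-04, -9.65944869e-01, -2.58747262e-01,
         6.57959725e-02],
       [ 9.99999812e-01,  6.11474796e-04,  4.80726806e-05,
        -4.48230543e-04],
       [ 1.11781870e-04, -2.58747243e-01,  9.65945056e-01,
        -1.26110798e-01],
       [ 0.00000000e+00,  0.00000000e+00,  0.00000000e+00,
         1.00000000e+00]])}
```

View pics/top.png

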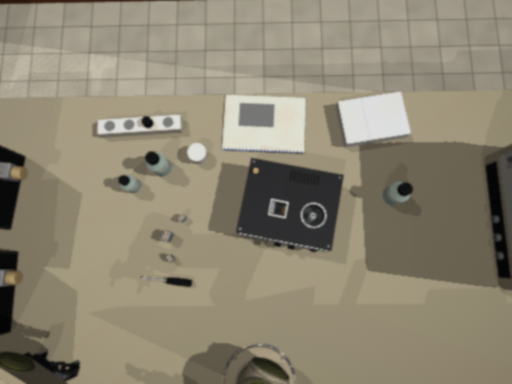

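View pics/side.png

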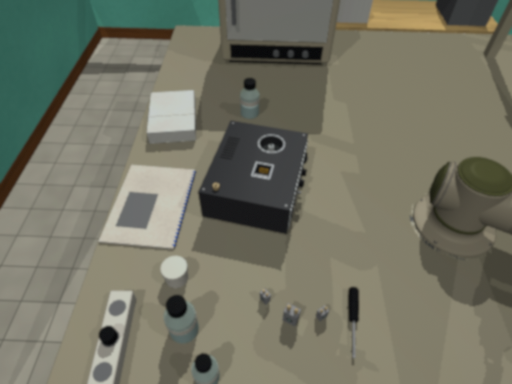

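The candidates are three steel blocks: top (180,217), (167,237), (169,258), which in the side view are (265,297), (291,314), (322,312). The detector's pocket is at (278,208) and its well at (313,215) in the top view. The middle block looks largest, so I'll measure them and check up close.

Run:
```python
from h import *
for u,v in((180,217),(167,237),(169,258)):print(ray('top',u,v,.05).round(3))
for u,v in((265,297),(291,314),(322,312)):print(ray('side',u,v,.04).round(3))
for u,v in((278,208),(313,215),(253,158),(343,177),(237,234),(329,250)):print('det',ray('top',u,v,.12).round(3))
for u,v in((263,170),(271,144)):print('detS',ray('side',u,v,.12).round(3))
t=cv2.imread('pics/top.png');s=cv2.imread('pics/side.png')
a=cv2.resize(t[195:275,120:220],(400,320),interpolation=2);b=cv2.resize(s[270:350,240:340],(400,320),interpolation=2)
c=cv2.resize(t[150:260,230:350],(400,367),interpolation=2)[:280];d=cv2.resize(s[115:235,195:315],(400,400),interpolation=2)[:280]
cv2.imwrite('pics/crop.png',np.vstack([np.hstack([a,b]),np.hstack([c,d])]))
```

```text
[0.541 0.261 0.05 ]
[0.473 0.303 0.05 ]
[0.403 0.294 0.05 ]
[0.541 0.271 0.04 ]
[0.48  0.311 0.04 ]
[0.408 0.303 0.04 ]
det [ 0.558 -0.071  0.12 ]
det [ 0.534 -0.183  0.12 ]
det [0.726 0.008 0.12 ]
det [ 0.658 -0.285  0.12 ]
det [0.476 0.061 0.12 ]
det [ 0.422 -0.23   0.12 ]
detS [ 0.556 -0.071  0.12 ]
detS [ 0.535 -0.18   0.12 ]
```

View pics/crop.png

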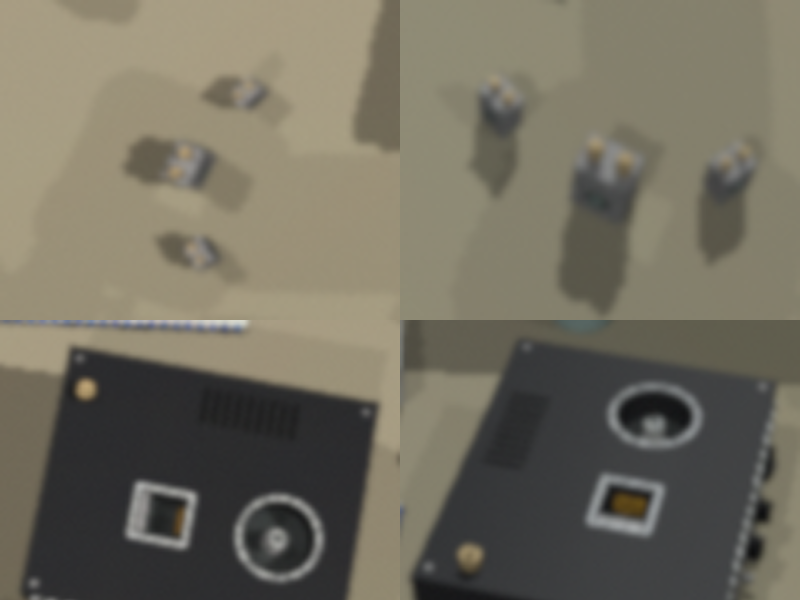

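The middle block (top 167,237 / side 291,314), near (0.476, 0.307), has the right size: about 12 px is roughly 34 mm, and the other two are about 60% of that. The well-to-pocket distance comes out at 0.1145 m, which agrees with the given 114 mm. The detector yaw is about -12°. Moving above the cell.

>>> jog_arm(hand=[0.085, 0.085, 0.085, 0.085, 0.085], travel=[[0.034, -0.023, -0.006], [0.034, -0.023, -0.006], [0.034, -0.023, -0.006], [0.034, -0.023, -0.006], [0.034, -0.023, -0.006]], yaw=[0, 0, 0, 0, 0])

```text
time_s: 0.72
position: [0.3047, 0.4175, 0.2179]
tool_rot: [[-0.97, 0.243, -0.0], [0.243, 0.97, -0.0], [0.0, -0.0, -1.0]]
ft_force: [-0.2, 0.1, 0.8]
grip_width: 0.0849
gripper_force: 0.0
```

>>> jog_arm(hand=[0.085, 0.085, 0.085, 0.085, 0.085], travel=[[0.043, -0.029, -0.01], [0.043, -0.029, -0.01], [0.043, -0.029, -0.01], [0.043, -0.027, -0.01], [0, 0, 0]], yaw=[0, 0, 0, 0, 0])

```text
time_s: 1.35
position: [0.4779, 0.3023, 0.1769]
tool_rot: [[-0.969, 0.247, -0.002], [0.247, 0.969, -0.001], [0.001, -0.001, -1.0]]
ft_force: [-1.1, -0.4, 0.6]
grip_width: 0.0852
gripper_force: 0.0
```

Run:
```python
from h import *
s=env.observe();print(s['position'],s['tool_rot'].round(3),s['time_s'],s['ft_force'])
im=save('wrist','w1.png')
```

```text
[0.47790741 0.3023024  0.17687124] [[-0.969  0.247 -0.002]
 [ 0.247  0.969 -0.001]
 [ 0.001 -0.001 -1.   ]] 1.35 [-1.13674505 -0.41819699  0.57063435]
```

View pics/w1.png

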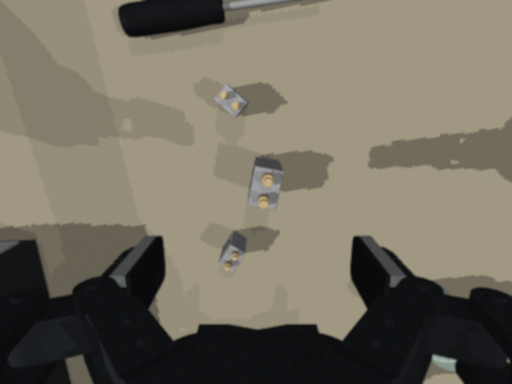

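The picture shows the target block at (265,187), with fittings at (268,181) and (264,202). It measures about 40x28 px, close to 34x24 mm. The smaller blocks are at (231,100) and (234,255), clear of the finger line. I'll compute the cell's pose from the top-face contour.

Run:
```python
from h import *
im=cv2.imread('pics/w1.png');s=env.observe()
hsv=cv2.cvtColor(im,cv2.COLOR_BGR2HSV)
roi=np.zeros(im.shape[:2],np.uint8);roi[150:215,235:300]=1
m=((hsv[...,1]>70)&(hsv[...,2]>150)&(roi>0)).astype(np.uint8)
n,l,st,c=cv2.connectedComponentsWithStats(m);print(st,c)
g=((hsv[...,1]<45)&(hsv[...,2]>110)&(roi>0)).astype(np.uint8)|m
g=cv2.morphologyEx(g,cv2.MORPH_CLOSE,np.ones((5,5)));g=cv2.morphologyEx(g,cv2.MORPH_OPEN,np.ones((5,5)))
cs,_=cv2.findContours(g,0,2);k=max(cs,key=cv2.contourArea)
P=np.array([ray('wrist',*p[0],.056,s)[:2] for p in k])
print(cv2.minAreaRect((P*1000).astype(np.float32)))
f=[ray('wrist',*p,.069,s)[:2] for p in((268,181),(264,202))];print(f,np.mean(f,0),np.degrees(np.arctan2(*(f[1]-f[0])[::-1])))
print(np.degrees(np.arctan2(s['tool_rot'][1,1],s['tool_rot'][0,1])))
```

```text
[[     0      0    512    384 196427]
 [   262    175     11     11     97]
 [   258    197     11     11     84]] [[255.49134284 191.50109201]
 [267.05154639 180.05154639]
 [262.4047619  202.16666667]]
((477.4219970703125, 308.3428649902344), (27.482505798339844, 35.29523849487305), 65.95499420166016)
[array([0.46879918, 0.31330346]), array([0.48456644, 0.30621692])] [0.47668281 0.30976019] -24.20136810935378
75.77970148956561
```

>>> jog_arm(hand=[0.06, 0.06, 0.06, 0.06, 0.06], travel=[[0, 0.006, -0.02], [0, 0, -0.02], [0, 0, -0.02], [0, 0, -0.02], [0, 0, 0]], yaw=[-0.085, -0.086, 0, 0, 0])

```text
time_s: 2.02
position: [0.4744, 0.3109, 0.0975]
tool_rot: [[-0.915, 0.404, -0.003], [0.404, 0.915, -0.001], [0.002, -0.002, -1.0]]
ft_force: [-0.3, 0.5, 0.5]
grip_width: 0.0597
gripper_force: 0.0
```

Run:
```python
from h import *
s=env.observe();print(s['position'],s['grip_width'],s['ft_force'],np.degrees(np.arctan2(s['tool_rot'][1,1],s['tool_rot'][0,1])))
im=save('wrist','w2.png')
print([proj('wrist',[.477,.309,z],s) for z in(.056,.07)])
```

```text
[0.47435633 0.310915   0.09749867] 0.059739932136428364 [-0.33526725  0.54582585  0.5135629 ] 66.1924100349245
[(np.float64(257.23939743128295), np.float64(229.6605953787265)), (np.float64(257.1723875480953), np.float64(239.66590451200503))]
```

View pics/w2.png

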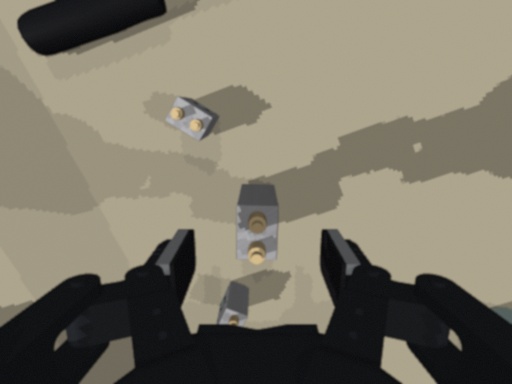

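The block's top face is centred at (257,232), within 2 px of the prediction, and aligned with the fingers. Descend and grip.

>>> jog_arm(hand=[0.06, 0.06, 0.06, 0.022, 0.02], travel=[[0.002, -0.001, -0.014], [0.001, -0.001, -0.014], [0, 0, -0.013], [0, 0, 0], [0, 0, 0]], yaw=[0, 0, 0, 0, 0], grip_force=40)

```text
time_s: 2.7
position: [0.479, 0.3085, 0.0575]
tool_rot: [[-0.914, 0.405, 0.0], [0.405, 0.914, 0.0], [-0.0, 0.0, -1.0]]
ft_force: [-1.1, -0.8, 1.8]
grip_width: 0.0239
gripper_force: 1.7
```

>>> jog_arm(hand=[0.018, 0.018, 0.018, 0.018, 0.018], travel=[[0, 0, 0], [0, 0, 0], [0, 0, 0], [0, 0, 0], [0, 0, 0]], yaw=[0, 0, 0, 0, 0], grip_force=40)

```text
time_s: 3.32
position: [0.479, 0.3085, 0.0577]
tool_rot: [[-0.914, 0.405, 0.001], [0.405, 0.914, 0.0], [-0.001, 0.0, -1.0]]
ft_force: [-0.3, -1.0, 4.1]
grip_width: 0.0229
gripper_force: 39.9
```

>>> jog_arm(hand=[0.018, 0.018, 0.018, 0.018, 0.018], travel=[[0, 0, 0.03], [0, 0, 0.05], [0, 0, 0.05], [0.01, -0.035, 0.04], [0.01, -0.035, 0.04]], yaw=[0, 0, 0, 0, 0])

```text
time_s: 3.95
position: [0.4984, 0.2378, 0.268]
tool_rot: [[-0.915, 0.404, -0.001], [0.404, 0.915, -0.0], [0.001, -0.001, -1.0]]
ft_force: [0.5, 0.2, -3.3]
grip_width: 0.0234
gripper_force: 39.8
```

>>> jog_arm(hand=[0.018, 0.018, 0.018, 0.018, 0.018], travel=[[0.016, -0.05, 0], [0.016, -0.05, 0], [0.016, -0.05, 0], [0.016, -0.05, 0], [0.016, -0.05, 0]], yaw=[0.041, 0.041, 0.041, 0.041, 0.042])

```text
time_s: 4.58
position: [0.5788, -0.0131, 0.2666]
tool_rot: [[-0.978, 0.208, -0.002], [0.208, 0.978, 0.001], [0.002, 0.0, -1.0]]
ft_force: [1.2, 0.4, -2.4]
grip_width: 0.0228
gripper_force: 39.9
```

>>> jog_arm(hand=[0.018, 0.018, 0.018, 0.018, 0.018], travel=[[0, 0, 0], [0, 0, 0], [0, 0, 0], [0, 0, 0], [0, 0, 0]], yaw=[0, 0, 0, 0, 0])

```text
time_s: 5.2
position: [0.5787, -0.011, 0.2674]
tool_rot: [[-0.978, 0.208, 0.0], [0.208, 0.978, -0.0], [-0.0, -0.0, -1.0]]
ft_force: [0.4, -0.3, -2.0]
grip_width: 0.0229
gripper_force: 39.9
```

Run:
```python
from h import *
s=env.observe();print(s['position'],s['grip_width'],s['gripper_force'],s['ft_force'],np.degrees(np.arctan2(s['tool_rot'][1,1],s['tool_rot'][0,1])))
np.save('s3.npy',s,allow_pickle=True)
im=save('wrist','w3.png')
print([proj('wrist',p,s) for p in((.557,-.071,.12),(.533,-.182,.12))])
```

```text
[ 0.57873254 -0.01098706  0.26743841] 0.022901773982443297 39.94137346744537 [ 0.37341885 -0.28249177 -1.9719551 ] 77.97016164726023
[(np.float64(187.38358588096168), np.float64(171.85217848152467)), (np.float64(60.68467316711704), np.float64(171.40363522360948))]
```

View pics/w3.png

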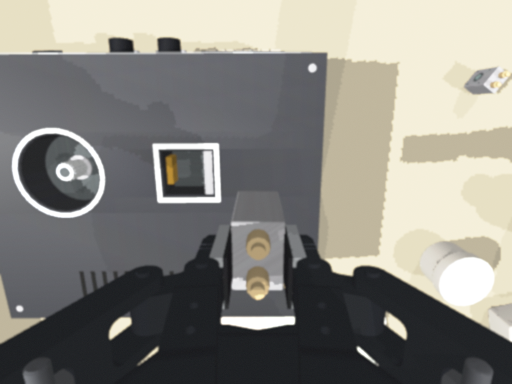

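The detector is seen from above. The pocket frame is at (186,173), with the brass shoe at column 171 (-y) and the stop bar at column 208 (+y). The well is at (59,172), the knob top at (65,172), and the held cell's fittings are at (258,243) and (258,290). I'll zoom and measure.

Run:
```python
from h import *
s=np.load('s3.npy',allow_pickle=True).item()
im=cv2.imread('pics/w3.png');g=cv2.cvtColor(im,cv2.COLOR_BGR2GRAY);hsv=cv2.cvtColor(im,cv2.COLOR_BGR2HSV)
R=s['tool_rot'];o=np.array([.557,-.071,0])
ex=-R[:,0];ey=R[:,1]  # det axes approx
w=(g>225).astype(np.uint8); w[:,:5]=0; w[225:]=0; w[:70]=0; w[:,235:]=0
cs,_=cv2.findContours(w,cv2.RETR_CCOMP,2)
for k in cs:
    if cv2.contourArea(k)<100: continue
    P=np.array([ray('wrist',*p[0],.12,s) for p in k]); r=cv2.minAreaRect((P[:,:2]*1000).astype(np.float32))
    print(cv2.boundingRect(k),np.round(r[0],1),np.round(r[1],1),round(r[2],1))
for row in(165,173,181): print(row,g[row,150:224].tolist())
m=((hsv[...,0]>8)&(hsv[...,0]<28)&(hsv[...,1]>80)&(hsv[...,2]>100));m[:225]=0;m[305:]=0;m[:,:235]=0;m[:,285:]=0
n,l,st,c=cv2.connectedComponentsWithStats(m.astype(np.uint8));print(st[1:],c[1:])
a=cv2.resize(im[125:221,0:230],None,fx=3.4,fy=3.4,interpolation=2)[:, :780];b=cv2.resize(im[180:335,205:315],None,fx=1.7,fy=1.7,interpolation=2)
cv=np.zeros((a.shape[0]+b.shape[0],780,3),np.uint8);cv[:a.shape[0]]=a;cv[a.shape[0]:,:b.shape[1]]=b
cv2.imwrite('pics/z3.png',cv[:600]);print(cv.shape)
```

```text
(56, 163, 18, 18) [ 533.9 -178.7] [15.4 15.3] 27.7
(204, 152, 8, 41) [561.2 -53.2] [ 5.7 36.6] 78.5
(153, 143, 68, 60) [558.2 -71.7] [57.9 54. ] 78.2
(157, 148, 60, 51) [558.4 -71.8] [50.9 45.8] 78.0
(12, 128, 93, 89) [ 534.5 -184.9] [81.8 80.6] 78.0
(16, 132, 85, 82) [ 534.6 -185. ] [73.9 74.5] 30.4
165 [94, 91, 89, 120, 206, 254, 255, 255, 253, 223, 132, 66, 44, 37, 38, 58, 94, 122, 131, 127, 123, 115, 99, 90, 90, 93, 93, 93, 92, 91, 90, 91, 92, 91, 91, 91, 91, 90, 89, 84, 80, 77, 77, 77, 76, 76, 77, 77, 77, 78, 76, 78, 98, 150, 208, 232, 238, 239, 238, 237, 235, 223, 163, 144, 228, 255, 255, 255, 255, 220, 126, 89, 89, 89]
173 [94, 93, 92, 101, 157, 241, 255, 255, 255, 255, 221, 118, 64, 50, 43, 48, 78, 117, 141, 148, 147, 144, 132, 108, 94, 92, 94, 93, 92, 92, 92, 92, 92, 92, 90, 91, 92, 91, 91, 89, 87, 81, 78, 77, 78, 78, 77, 78, 78, 77, 77, 82, 98, 134, 185, 227, 236, 238, 238, 236, 235, 226, 182, 144, 221, 255, 255, 255, 255, 236, 148, 92, 87, 87]
181 [93, 93, 91, 91, 105, 172, 247, 255, 255, 255, 255, 191, 93, 58, 49, 42, 54, 95, 135, 148, 149, 148, 142, 127, 105, 92, 85, 81, 77, 77, 77, 77, 76, 76, 77, 76, 76, 76, 76, 77, 76, 76, 76, 75, 75, 77, 76, 77, 75, 76, 77, 80, 85, 107, 164, 223, 235, 237, 237, 236, 234, 232, 209, 148, 166, 243, 255, 255, 255, 251, 179, 101, 86, 87]
[[247 231  22  28 483]
 [247 268  21  31 479]] [[257.63975155 244.36231884]
 [257.07515658 281.80584551]]
(590, 780, 3)
```

View pics/z3.png

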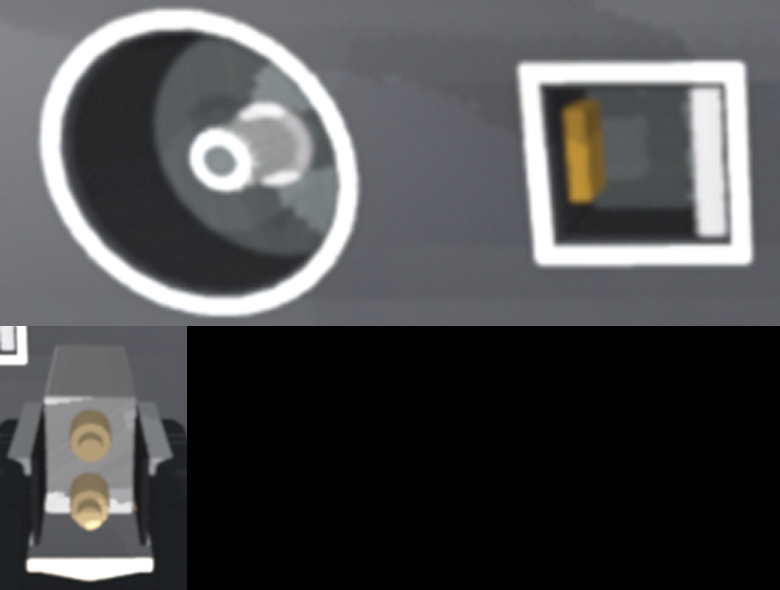

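Run:
```python
from h import *
s=np.load('s3.npy',allow_pickle=True).item();R=s['tool_rot'];p=s['position']
for dz in(-.0017,):
  for x in(.017,0,-.017):
    print('block top edge tool x',x,np.round(proj('wrist',p+R@np.array([x,0,-dz]),s),1))
print('bottom front edge',proj('wrist',p+R@np.array([.017,0,.0577]),s))
for x in(.008,-.008): print('fit top',x,np.round(proj('wrist',p+R@np.array([x,0,-.0123]),s),1))
ey=R[:,1];c=np.array([.5583,-.0717,0])
f=lambda u,v,z:np.round([(ray('wrist',u,v,z,s)-c)@(-R[:,0]),(ray('wrist',u,v,z,s)-c)@ey],4)
print('stop face',f(203.5,173,.118),'shoe face top',f(176,155,.108),'shoe bottom edge',f(177,183,.09))
print('knob',ray('wrist',65,171.7,.112,s), 'brightedge ring')
```

```text
block top edge tool x 0.017 [258.4 221.6]
block top edge tool x 0 [258.3 256.9]
block top edge tool x -0.017 [258.3 290.1]
bottom front edge (np.float64(258.09489115886703), np.float64(188.70779664740547))
fit top 0.008 [258.4 255.1]
fit top -0.008 [258.4 290.3]
stop face [0.0001 0.0145] shoe face top [-0.0148 -0.0119] shoe bottom edge [ 0.0163 -0.0176]
knob [ 0.53463908 -0.183597    0.112     ] brightedge ring
```

The stop face measures +14.5 mm (must be 13.5–16.5). The cell's top edges sit where predicted, so it is centred in the hand. The pocket is at (0.558, -0.072) and the knob at (0.534, -0.1835). Moving above the pocket and starting to lower.

>>> jog_arm(hand=[0.018, 0.018, 0.018, 0.018, 0.018], travel=[[-0.01, -0.031, -0.02], [-0.011, -0.03, -0.02], [0, 0, -0.02], [0, 0, -0.02], [0, 0, 0]], yaw=[0, 0, 0, 0, 0])

```text
time_s: 5.88
position: [0.5573, -0.0724, 0.1863]
tool_rot: [[-0.978, 0.209, -0.003], [0.209, 0.978, 0.001], [0.003, 0.0, -1.0]]
ft_force: [0.4, 0.5, -1.5]
grip_width: 0.023
gripper_force: 40.0
```

Run:
```python
from h import *
s=env.observe();print(s['position'],s['ft_force'],s['grip_width'])
a=save('side','s4.png');b=save('wrist','w4.png')
c=np.hstack([cv2.resize(cv2.cvtColor(a[110:230,205:325],cv2.COLOR_RGB2BGR),(400,400),interpolation=2),cv2.resize(cv2.cvtColor(b[120:320,157:357],cv2.COLOR_RGB2BGR),(400,400),interpolation=2)])
cv2.imwrite('pics/c4.png',c)
```

```text
[ 0.557278   -0.07235156  0.18629566] [ 0.35850566  0.54423253 -1.45611284] 0.022975403026530585
```

View pics/c4.png

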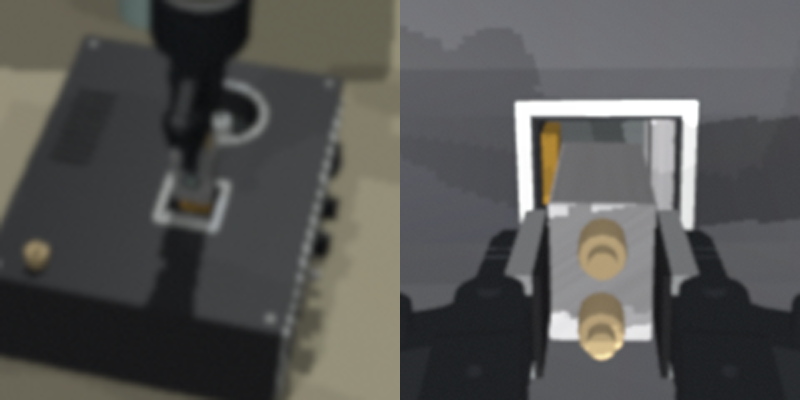

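The wrist crop shows the cell's foot inside the frame, about 1–2 mm toward the shoe side, so both gaps are clear (shoe left, stop right). Lowering.

>>> jog_arm(hand=[0.018, 0.018, 0.018, 0.018, 0.018], travel=[[0.0005, 0, -0.008], [0, 0, -0.008], [0, 0, -0.008], [0, 0, -0.008], [0, 0, -0.004]], yaw=[0, 0, 0, 0, 0])

```text
time_s: 6.6
position: [0.5582, -0.0725, 0.1506]
tool_rot: [[-0.978, 0.209, -0.001], [0.209, 0.978, 0.0], [0.001, 0.0, -1.0]]
ft_force: [0.3, -0.3, -2.1]
grip_width: 0.0228
gripper_force: 40.1
```

>>> jog_arm(hand=[0.018, 0.018, 0.018, 0.018, 0.018], travel=[[0, 0, -0.003], [0, 0, -0.002], [0, 0, -0.001], [0, 0, 0], [0, 0, 0]], yaw=[0, 0, 0, 0, 0])

```text
time_s: 7.22
position: [0.5584, -0.0726, 0.1454]
tool_rot: [[-0.978, 0.209, 0.0], [0.209, 0.978, -0.0], [-0.0, -0.0, -1.0]]
ft_force: [0.7, -0.0, -2.2]
grip_width: 0.0231
gripper_force: 40.1
```

>>> jog_arm(hand=[0.018, 0.018, 0.018, 0.018, 0.018], travel=[[0, 0, -0.001], [0, 0, -0.001], [0, 0, 0], [0, 0, 0], [0, 0, 0]], yaw=[0, 0, 0, 0, 0])

```text
time_s: 7.85
position: [0.5584, -0.0726, 0.1436]
tool_rot: [[-0.978, 0.209, 0.0], [0.209, 0.978, -0.0], [-0.0, -0.0, -1.0]]
ft_force: [-1.7, 0.2, 3.7]
grip_width: 0.0226
gripper_force: 40.8
```

The vertical force changed from -2.2 to +3.7 N at z 0.1436, where 0.1437 was expected, so the cell is seated. Release and lift.

>>> jog_arm(hand=[0.03, 0.04, 0.05, 0.05, 0.05], travel=[[0, 0, 0], [0, 0, 0], [0, 0, 0], [0, 0, 0], [0, 0, 0.005]], yaw=[0, 0, 0, 0, 0])

```text
time_s: 8.48
position: [0.5582, -0.0725, 0.1482]
tool_rot: [[-0.978, 0.209, -0.001], [0.209, 0.978, 0.0], [0.001, 0.0, -1.0]]
ft_force: [0.0, -0.4, 0.7]
grip_width: 0.05
gripper_force: 0.0
```

>>> jog_arm(hand=[0.05, 0.05, 0.05, 0.05, 0.05], travel=[[0, 0, 0.02], [0, 0, 0.03], [0, 0, 0.03], [0, 0, 0.03], [0, 0, 0]], yaw=[0, 0, 0, 0, 0])

```text
time_s: 9.1
position: [0.559, -0.0728, 0.2607]
tool_rot: [[-0.978, 0.209, 0.005], [0.209, 0.978, -0.002], [-0.005, -0.001, -1.0]]
ft_force: [-0.3, 0.1, -0.2]
grip_width: 0.0496
gripper_force: 0.0
```

>>> jog_arm(hand=[0.05, 0.04, 0.03, 0.03, 0.03], travel=[[-0.006, -0.03, 0], [-0.006, -0.03, 0], [-0.006, -0.03, 0], [-0.006, -0.021, 0], [0, 0, 0]], yaw=[0, 0, 0, 0, 0])

```text
time_s: 9.72
position: [0.5338, -0.1845, 0.2573]
tool_rot: [[-0.977, 0.211, -0.002], [0.211, 0.977, 0.001], [0.002, 0.0, -1.0]]
ft_force: [-0.3, 0.3, -0.8]
grip_width: 0.0301
gripper_force: 0.0
```

Run:
```python
from h import *
s=env.observe();print(s['position'],s['q'],s['grip_width'],s['wrist_torque'],s['ft_force'])
im=save('wrist','w5.png')
print(proj('wrist',[.534,-.1835,.112],s))
```

```text
[ 0.53379473 -0.18448834  0.25729872] [-3.10723318e+01  2.30021989e+01  7.09104127e+01 -3.64807909e-03
  8.61857382e+01 -1.08873850e+02] 0.030127483654121462 [-0.0206514  -0.03730705 -0.00196095] [-0.31867289  0.27625456 -0.77553024]
(np.float64(258.9216634246635), np.float64(182.2145891213474))
```

View pics/w5.png

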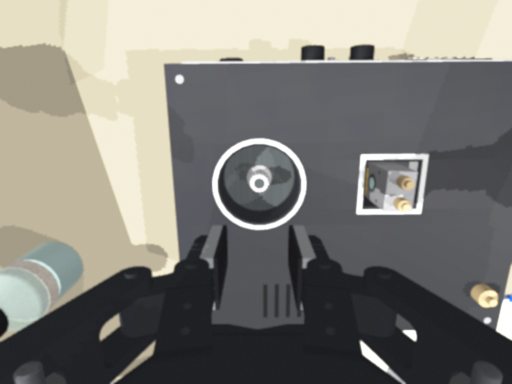

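The knob ring is at (259,184) against a predicted (259,182), so the knob is at about (0.535, -0.183). The cell stands in the pocket at (392,185). q6 is -109°, and clockwise turning raises it, so one grasp can cover more than 4 rad. Descending into the well.

>>> jog_arm(hand=[0.026, 0.026, 0.026, 0.026, 0.026], travel=[[0.001, 0.001, -0.04], [0, 0, -0.04], [0, 0, -0.025], [0, 0, -0.005], [0, 0, 0]], yaw=[0, 0, 0, 0, 0])

```text
time_s: 10.4
position: [0.5357, -0.1822, 0.1488]
tool_rot: [[-0.978, 0.209, 0.001], [0.209, 0.978, -0.0], [-0.001, -0.0, -1.0]]
ft_force: [0.1, -0.2, -0.3]
grip_width: 0.0259
gripper_force: 0.0
```

Run:
```python
from h import *
s=env.observe();print(s['position'],s['grip_width'],s['wrist_torque'],s['ft_force'])
im=save('wrist','w6.png');print(proj('wrist',[.535,-.183,.112],s))
cv2.imwrite('pics/w6c.png',cv2.resize(cv2.cvtColor(im[130:330,157:357],cv2.COLOR_RGB2BGR),(600,600),interpolation=2))
```

```text
[ 0.53569141 -0.18216355  0.14883058] 0.025897004323871653 [-0.04278215 -0.01853172  0.04348936] [ 0.08706198 -0.16796929 -0.30590573]
(np.float64(256.42543582367375), np.float64(226.6937939380773))
```

View pics/w6c.png

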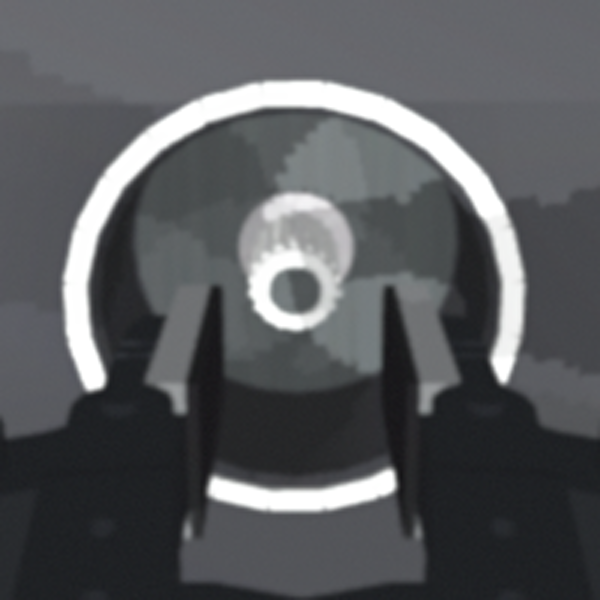

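The knob top is at crop (295,290), i.e. pixel (255.3,226.7), so the knob is at (0.535, -0.1836). The fingers straddle it and clear the ring. Correcting by about 1.5 mm and descending.

>>> jog_arm(hand=[0.026, 0.026, 0.026, 0.026, 0.026], travel=[[-0.0007, -0.0014, 0], [0, 0, -0.015], [0, 0, -0.013], [0, 0, -0.008], [0, 0, 0]], yaw=[0, 0, 0, 0, 0])

```text
time_s: 11.08
position: [0.5344, -0.1838, 0.1115]
tool_rot: [[-0.978, 0.209, -0.001], [0.209, 0.978, 0.001], [0.002, 0.001, -1.0]]
ft_force: [-0.3, 0.6, -0.9]
grip_width: 0.026
gripper_force: 0.0
```

>>> jog_arm(hand=[0.02, 0.014, 0.012, 0.012, 0.012], travel=[[0, 0, 0], [0, 0, 0], [0, 0, 0], [0, 0, 0], [0, 0, 0]], yaw=[0, 0, 0, 0, 0], grip_force=50)

```text
time_s: 11.7
position: [0.5349, -0.1836, 0.1128]
tool_rot: [[-0.978, 0.209, 0.001], [0.209, 0.978, 0.0], [-0.001, 0.0, -1.0]]
ft_force: [0.9, 5.2, 5.7]
grip_width: 0.0136
gripper_force: 48.8
```

```bash
cat > st.py <<'E'
from h import *
s=env.observe();print(round(s['time_s'],2),s['position'].round(4),round(s['grip_width'],4),round(s['gripper_force'],1),'T',s['wrist_torque'].round(3),'F',s['ft_force'].round(2),'yaw',np.arctan2(s['tool_rot'][1,1],s['tool_rot'][0,1]).round(4),'q6',s['q'][5].round(1))
E
python3 st.py
```

```text
11.7 [ 0.5349 -0.1836  0.1128] 0.0136 48.8 T [ 0.901 -0.137  0.037] F [0.9  5.2  5.73] yaw 1.3602 q6 -108.9
```

>>> jog_arm(hand=[0.012, 0.012, 0.012, 0.012, 0.012], travel=[[0, 0, 0], [0, 0, 0], [0, 0, 0], [0, 0, 0], [0, 0, 0]], yaw=[-0.08, -0.08, -0.08, -0.08, -0.08])

```text
time_s: 12.32
position: [0.5349, -0.1836, 0.1128]
tool_rot: [[-0.818, 0.575, 0.001], [0.575, 0.818, 0.0], [-0.001, 0.001, -1.0]]
ft_force: [1.1, 6.0, 5.7]
grip_width: 0.0134
gripper_force: 49.0
```

```bash
python3 st.py
```

```text
12.32 [ 0.5349 -0.1836  0.1128] 0.0134 49.0 T [ 0.896 -0.165  0.194] F [1.08 6.02 5.73] yaw 0.9578 q6 -85.8
```

>>> jog_arm(hand=[0.012, 0.012, 0.012, 0.012, 0.012], travel=[[0, 0, 0], [0, 0, 0], [0, 0, 0], [0, 0, 0], [0, 0, 0]], yaw=[-0.04, -0.04, -0.04, 0, 0])

```text
time_s: 12.95
position: [0.5349, -0.1836, 0.1128]
tool_rot: [[-0.745, 0.667, 0.001], [0.667, 0.745, 0.0], [-0.001, 0.001, -1.0]]
ft_force: [1.7, 6.1, 5.8]
grip_width: 0.0139
gripper_force: 49.0
```

```bash
python3 st.py
```

```text
12.95 [ 0.5349 -0.1836  0.1128] 0.0139 49.0 T [ 0.941 -0.206  0.013] F [1.72 6.08 5.81] yaw 0.8403 q6 -79.1
```

Moving torque is about 0.16 and still torque about 0.01, as described. Now 0.2 rad steps, reading the still torque each time.

```bash
cat > tq.py <<'E'
from h import *
t=[env.observe()['wrist_torque'][2]]
for _ in range(3): env.get_image('top'); t.append(env.observe()['wrist_torque'][2])
s=env.observe();print(round(s['time_s'],2),'still',np.round(t,3),'mean',round(np.mean(t),3),'yaw',np.arctan2(s['tool_rot'][1,1],s['tool_rot'][0,1]).round(3),'F',s['ft_force'].round(1),round(s['grip_width'],4))
E
python3 tq.py
```

```text
13.1 still [0.013 0.047 0.056 0.083] mean 0.05 yaw 0.84 F [0.6 5.5 4.8] 0.0139
```

>>> jog_arm(hand=[0.012, 0.012, 0.012, 0.012, 0.012], travel=[[0, 0, 0], [0, 0, 0], [0, 0, 0], [0, 0, 0], [0, 0, 0]], yaw=[-0.07, -0.07, -0.06, 0, 0])

```text
time_s: 13.72
position: [0.5349, -0.1835, 0.1128]
tool_rot: [[-0.597, 0.802, 0.001], [0.802, 0.597, 0.0], [-0.0, 0.001, -1.0]]
ft_force: [1.1, 5.6, 5.7]
grip_width: 0.0139
gripper_force: 49.0
```

```bash
python3 tq.py
```

```text
13.88 still [0.115 0.019 0.036 0.039] mean 0.053 yaw 0.64 F [2.5 5.2 5.1] 0.0137
```

```bash
sed -i 's/range(3)/range(9)/' tq.py; python3 tq.py
```

```text
14.32 still [ 0.039  0.082  0.038  0.058  0.07   0.09   0.048 -0.003  0.023 -0.01 ] mean 0.044 yaw 0.64 F [1.4 5.3 5.7] 0.0138
```

>>> jog_arm(hand=[0.012, 0.012, 0.012, 0.012, 0.012], travel=[[0, 0, 0], [0, 0, 0], [0, 0, 0], [0, 0, 0], [0, 0, 0]], yaw=[-0.07, -0.07, -0.06, 0, 0])

```text
time_s: 14.95
position: [0.5349, -0.1835, 0.1128]
tool_rot: [[-0.426, 0.905, 0.001], [0.905, 0.426, 0.0], [-0.0, 0.001, -1.0]]
ft_force: [1.5, 5.5, 4.7]
grip_width: 0.014
gripper_force: 49.0
```

```bash
python3 tq.py
```

```text
15.4 still [ 0.009  0.025  0.063 -0.019  0.074  0.014  0.058  0.07   0.001  0.094] mean 0.039 yaw 0.44 F [2.2 5.6 4.7] 0.0136
```

>>> jog_arm(hand=[0.012, 0.012, 0.012, 0.012, 0.012], travel=[[0, 0, 0], [0, 0, 0], [0, 0, 0], [0, 0, 0], [0, 0, 0]], yaw=[-0.07, -0.07, -0.06, 0, 0])

```text
time_s: 16.02
position: [0.535, -0.1835, 0.1128]
tool_rot: [[-0.238, 0.971, 0.001], [0.971, 0.238, 0.0], [0.0, 0.001, -1.0]]
ft_force: [1.5, 6.1, 5.9]
grip_width: 0.0137
gripper_force: 49.0
```

```bash
python3 tq.py
```

```text
16.48 still [0.013 0.088 0.027 0.048 0.049 0.003 0.035 0.042 0.025 0.085] mean 0.042 yaw 0.24 F [2.1 6.4 5.2] 0.0139
```

>>> jog_arm(hand=[0.012, 0.012, 0.012, 0.012, 0.012], travel=[[0, 0, 0], [0, 0, 0], [0, 0, 0], [0, 0, 0], [0, 0, 0]], yaw=[-0.07, -0.07, -0.06, 0, 0])

```text
time_s: 17.1
position: [0.535, -0.1835, 0.1128]
tool_rot: [[-0.04, 0.999, 0.001], [0.999, 0.04, 0.0], [0.0, 0.001, -1.0]]
ft_force: [2.3, 6.1, 4.0]
grip_width: 0.0135
gripper_force: 49.0
```

```bash
python3 tq.py
```

```text
17.55 still [ 0.013  0.073  0.057  0.     0.01   0.056  0.057  0.043  0.066 -0.006] mean 0.037 yaw 0.04 F [1.9 6.5 5. ] 0.0143
```

>>> jog_arm(hand=[0.012, 0.012, 0.012, 0.012, 0.012], travel=[[0, 0, 0], [0, 0, 0], [0, 0, 0], [0, 0, 0], [0, 0, 0]], yaw=[-0.07, -0.07, -0.06, 0, 0])

```text
time_s: 18.18
position: [0.535, -0.1835, 0.1128]
tool_rot: [[0.159, 0.987, 0.001], [0.987, -0.159, 0.0], [0.001, 0.001, -1.0]]
ft_force: [1.1, 6.0, 5.5]
grip_width: 0.0142
gripper_force: 49.0
```

```bash
python3 tq.py
```

```text
18.62 still [ 0.076  0.079 -0.004  0.076  0.076  0.059  0.055  0.002  0.054  0.037] mean 0.051 yaw -0.16 F [2.3 5.2 5.4] 0.0139
```

>>> jog_arm(hand=[0.012, 0.012, 0.012, 0.012, 0.012], travel=[[0, 0, 0], [0, 0, 0], [0, 0, 0], [0, 0, 0], [0, 0, 0]], yaw=[-0.07, -0.07, -0.06, 0, 0])

```text
time_s: 19.25
position: [0.535, -0.1835, 0.1128]
tool_rot: [[0.352, 0.936, 0.001], [0.936, -0.352, 0.0], [0.001, 0.001, -1.0]]
ft_force: [2.8, 5.2, 5.1]
grip_width: 0.014
gripper_force: 49.0
```

```bash
python3 tq.py
```

```text
19.7 still [0.098 0.106 0.127 0.085 0.105 0.119 0.081 0.032 0.096 0.102] mean 0.095 yaw -0.36 F [1.7 7.2 4.5] 0.0137
```

Still torque has risen by 0.053 over the 0.042 baseline, so the cell is pressed. Another 0.07 rad should bring it to about +0.075.

>>> jog_arm(hand=[0.012, 0.012, 0.012, 0.012, 0.012], travel=[[0, 0, 0], [0, 0, 0], [0, 0, 0], [0, 0, 0], [0, 0, 0]], yaw=[-0.04, -0.03, 0, 0, 0])

```text
time_s: 20.32
position: [0.5351, -0.1835, 0.1128]
tool_rot: [[0.416, 0.909, 0.001], [0.909, -0.416, 0.0], [0.001, 0.001, -1.0]]
ft_force: [2.8, 5.1, 5.4]
grip_width: 0.0137
gripper_force: 49.0
```

```bash
python3 tq.py
```

```text
20.77 still [0.174 0.132 0.123 0.123 0.138 0.113 0.177 0.129 0.101 0.132] mean 0.134 yaw -0.43 F [1.7 5.9 4.2] 0.0137
```

The reading is about +0.085 N·m, roughly 16 N, well inside 7–22 N. Release and go straight up.

>>> jog_arm(hand=[0.018, 0.026, 0.026, 0.026, 0.026], travel=[[0, 0, 0], [0, 0, 0], [0, 0, 0], [0, 0, 0.01], [0, 0, 0.02]], yaw=[0, 0, 0, 0, 0])

```text
time_s: 21.4
position: [0.5344, -0.1839, 0.1427]
tool_rot: [[0.417, 0.909, -0.001], [0.909, -0.417, 0.001], [0.0, -0.001, -1.0]]
ft_force: [0.4, 0.7, -0.1]
grip_width: 0.0262
gripper_force: 0.0
```

>>> jog_arm(hand=[0.026, 0.026, 0.026, 0.026, 0.026], travel=[[0, 0, 0.04], [0, 0, 0.04], [0, 0, 0.04], [0, 0, 0], [0, 0, 0]], yaw=[0, 0, 0, 0, 0])

```text
time_s: 22.02
position: [0.5343, -0.1838, 0.262]
tool_rot: [[0.417, 0.909, -0.001], [0.909, -0.417, 0.0], [-0.0, -0.001, -1.0]]
ft_force: [0.8, 1.0, -0.1]
grip_width: 0.0259
gripper_force: 0.0
```

```bash
python3 st.py
python3 - <<'E'
from h import *
im=save('wrist','w7.png')
E
```

```text
22.02 [ 0.5343 -0.1838  0.262 ] 0.0259 0.0 T [-0.02  -0.036 -0.012] F [ 0.82  0.97 -0.07] yaw -0.43 q6 -6.3
```

View pics/w7.png

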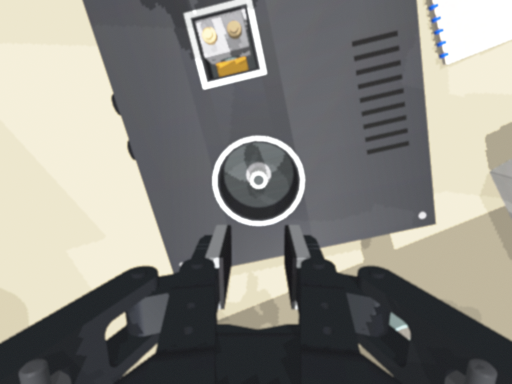

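The cell stands upright in the pocket at (225,40), pressed by the brass shoe at (232,66). The hand is clear. Handing in.

```bash
python3 -c "
from rig import env
print(env.close_job())"
```

```text
the job is handed in; nothing more can be done
None
```

The cell stands upright in the pocket, clamped against its stop at an estimated 16 N from the torque reading (allowed 7–22 N); the hand is clear and the job was handed in at about 22 s, with no verdict returned.

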